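One full stroke of the pill crusher, then open its catch drawer

TASK

Work the pill crusher through a full stroke: turn its handle until the four lugs line up with the notches in the collar, press the handle straight down until it stops, hold it there a moment and let it spring all the way back up. Then, with the handle up, slide the small catch drawer at its foot out as far as it goes and let go. Leave the ramekins, the pill case and the steel tray where they are.

Things in the scene. Friction and masses are not known exactly. Their poses are not given: they have to be found in the camera images.
- crusher: Pill crusher, fixed to the table. Origin: centre of its underside, on the plunger's axis. White square foot 112 x 112 x 44 mm; on it a clear acrylic barrel 88 mm across, topped by a white collar with four notches. The catch drawer in the foot slides out along the crusher's own -x.
- rim (a point): Point on the plunger's axis level with the collar's upper face, 130 mm above the table; axes as the crusher's. The collar is 96 mm across, wall 12 mm, 34 mm high, with four open notches 20 mm wide and 34 mm deep at the crusher's own +x, -x, +y and -y.
- grip_top (a point): Centre of the top face of the plunger's handle, 220 mm above the table when up, 190 mm when bottomed; moves and turns with the plunger. The handle is a grey bar 76 mm long (its own x), 18 mm wide (its own y), 30 mm high, on a 14 mm steel rod.
- lugs (a point): Centre of the steel cross of four lugs on the rod below the handle, 138.5 mm above the table when up; moves and turns with it. Lugs: 10 mm thick round bars reaching 50 mm from the axis along the handle's own +x, -x, +y, -y, so the bar lies over one pair. Undersides 3.5 mm above the collar when up; 46 mm free between the lugs and the bar.
- spindle (a joint): Turn of the handle about the vertical axis, rad, anticlockwise from above; range -0.4 to 2.0, stays where left (light friction). The lugs line up with the notches at 0 and at 1.571 (either will do, within about 0.1 rad); at other angles the lugs strike the collar after 3.5 mm of stroke.
- plunger (a joint): Stroke of the plunger, m: 0 up, 0.030 bottomed on its stop. A spring pushes it up: about 4 N to start, 12 N at the stop; it returns by itself when let go.
- drawer (a joint): How far the catch drawer is out, m: 0 shut, 0.055 at its stop; slides with about 1.2 N of friction and stays where left.
- drawer_grip (a point): Centre of the top face of the drawer's finger grip, 70 mm above the table: an upright white block 34 mm long (crusher's x), 16 mm wide (crusher's y), 56 mm high, on an 8 mm thick tongue 24 mm wide in front of the drawer. 125 mm from the crusher's axis when shut. Axes as the crusher's; it moves along the crusher's -x as the drawer opens.
- ramekin_a: White ceramic ramekin, 84 mm across, 45 mm high, beside the crusher; origin at the centre of its underside. Leave it alone.
- ramekin_b: The same kind of ramekin on the crusher's other side. Leave it alone.
- pill_case: Purple weekly pill case, 182 mm long (its y), 36 mm wide, 26 mm high, behind the crusher; origin at the centre of its underside. Leave it alone.
- tray: Stainless steel tray, 260 x 170 x 18 mm, to the robot's left; origin at the centre of its underside. Leave it alone.
There are look-alikes about, which are no part of the job. What is meant by the crusher is not blue or purple, and is the larger of those in its own colour.

How it is judged:
By the outcome, as a careful person would: the job done as asked, in the order asked, and still so for the second after the job is handed in, with the robot touching nothing.
It also fails if it takes over 51 s, if anything falls off the work surface, if the arm or the gripper's body presses on something with over 40 N, if the wrist force passes 120 N, or if a joint passes its speed limit or range.

ROBOT

A 7-joint arm with a two-finger parallel gripper is mounted at the origin on the work surface. World frame = base frame: x ahead of the robot, y to its left, z up, the work surface at z = 0. Lengths are in m, angles in rad, forces in N, time in s.
With the tool pointing down it reaches from about 0.4 to 0.85 m from the base axis. Payload 10.4 kg.
Tool frame: the origin (TCP) lies at the very end of the fingers, on their centre line; the grasp point (between the pads) lies 19 mm behind it; z points along the fingers, y is the line along which they close (so a half turn about z gives the same grasp; the last joint's range is limited). The gripper opens to 87 mm and grips with 3 to 60 N. Pads are 19 mm wide; open, the fingers measure 117 mm over their backs; the gripper's body (75 mm by 190 mm) begins 51 mm behind the grasp point.
Start: joints at [-1.306, 0.332, -0.065, 1.46, 0.022, 1.35, -0.088], TCP at [0.177, 0.599, 0.184] pointing down, gripper open.
Joint ranges: [-2.6, 2.6], [-0.5, 2.12], [-1.47, 1.34], [0.16, 2.42], [-1.27, 4.41], [0.06, 2.06], [-2.6, 2.6]. Speed limits (rad/s): [2.22, 2.22, 2.79, 2.79, 3.14, 3.14, 3.14].

INTERFACE

Orientations are given as a unit quaternion [x, y, z, w].
In Python, from bench import r gives the robot as it stands.
- The arm moves only by the tool send_path, called after "Request:" as name(argument=value, ...) on one line, values as JSON. Schema: {"type":"object","properties":{"deltas":{"type":"array","items":{"type":"number"},"minItems":5,"maxItems":60},"squeeze":{"type":"number"},"only":{"type":"string"},"quiet":{"type":"boolean"},"lines":{"type":"string"}},"required":["deltas"],"additionalProperties":false}. deltas is one flat list of numbers that holds 1 to 12 rows one after another, with no inner brackets; each row has 5 numbers: dx, dy, dz in units of 5 mm, then a turn about the tool's z in rad, then the finger opening in m; each row is the pose to reach, as a shift and turn from the pose commanded when the call began, along the tool's axes at that moment; what a row does not reach only later rows make up. A row lasts 1/10 s, in which the tool goes at most 0.05 m and 0.15 rad, less where a joint would pass 70% of its speed; a pose out of reach is approached as far as the arm can. The fingers move at their own pace and stop on an object; squeeze is the grip in N (left out, the last holds). Time passes only in rows, so rows that do not move let the fingers close. The tool returns the time, the measured TCP pose, the force, the opening and the grip force at its end. only (a regular expression) keeps the lines of the reply that match it, lines (a string "A,B") keeps lines A to B, and quiet returns only ok. Input that does not fit is refused with a message, and nothing moves.
- r.read_state(): the state, without advancing time (a new reading comes with each control period).
- r.camera(name): name is "scene" or "top" or "wrist"; returns a dict with "img" (420x560x3 uint8, red, green, blue), "fx", "fy", "cx", "cy" (pixels), "pose" (4x4, takes a point from camera to world coordinates). Camera axes: x right, y down, z forward; pixel columns grow to the right and rows downward; lengths in m; the calibration is good to about 2 mm. The wrist camera is an equidistant fisheye: a pixel r from the principal point sees the ray r / f radians off the axis. A picture is of the moment at which its call begins. There is no depth.
- r.close_job(): hands the job in; it is judged then, once.
Trained networks look in the newest picture that a camera, given by its name, has taken for a name from the list of things; names that differ only in an ending like _2 or _b are one class to them, and where a whole thing is asked for, a point or a joint stands for the part that bears it (a point fixed in the world has none). Each returns a list of dicts, best first, with "p" (0 to 1); they miss things now and then, are a little off and sometimes report something else, mostly with a low value. They report only what shows in the picture. A call takes as long as a camera call. They do not tell look-alikes from the thing itself.
- r.recognise(camera, label): "position" ([column, row] as shares, 0 to 1, of the picture: columns of its width, rows of its height, amid what is visible of it).
- r.regions_of(camera, label): "pixels" (420x560 bool, what is visible of it) and "position" ([column, row] as shares, 0 to 1, of the picture: columns of its width, rows of its height, amid what is visible of it).
The state is a dict: "time": time; "joint_positions": joint angles; "joint_vel": joint speeds; "joint_torque": joint torques, N m; "ee_pos": TCP position; "eef_rot": TCP orientation; "ft_force": force on the tool from outside, world axes, zero at the start; "torque": the same for the moment, N m; "width": finger opening in m; "grip_force": force on a finger pad.
Only numpy, scipy, OpenCV 4.12 (cv2) and the standard library are available. Lean on these libraries where they do the work, as an engineer would, in place of code of your own. Each camera call takes 0.05 s, during which the arm holds its last target. There are 200 camera calls.

## Working session

There is one attempt and no reset: what is moved stays moved. The work goes in short steps, Python scripts to look and compute and a tool call to move; the robot and the scene stay as the last step left them, time stands still between calls to the robot, and variables do not carry over. Pictures are saved under pics/ and viewed, at most 10 in all, crops included, and the job is handed in when it is done.

```bash
mkdir -p pics; ls; cat > h.py <<'E'
from bench import r
import numpy as np, cv2
def ray(c,px):
    P=np.array(c["pose"]); d=np.array([(px[0]-c["cx"])/c["fx"],(px[1]-c["cy"])/c["fy"],1.])
    return P[:3,3],P[:3,:3]@d
def atz(c,px,z):
    o,d=ray(c,px); return o+d*(z-o[2])/d[2]
def proj(c,p):
    P=np.array(c["pose"]); q=P[:3,:3].T@(np.array(p)-P[:3,3]); return [c["fx"]*q[0]/q[2]+c["cx"],c["fy"]*q[1]/q[2]+c["cy"]]
E
python3 - <<'E'
from h import *
s=r.read_state(); print(s["time"],s["ee_pos"],s["eef_rot"],s["width"])
cs={}
for n in ["scene","top"]:
    c=r.camera(n); cs[n]=c; cv2.imwrite(f"pics/{n}0.png",c["img"][:,:,::-1])
    print(n,c["fx"],c["cx"],c["cy"],np.round(c["pose"],3).tolist())
    for l in ["crusher","grip_top","lugs","drawer_grip","ramekin_a","pill_case","tray"]:
        for d in r.recognise(n,l): print(n,l,round(d["p"],2),[round(d["position"][0]*560,1),round(d["position"][1]*420,1)])
np.savez("c0.npz",**{k:v for k,v in cs["top"].items()})
E
```

```text
pics
0.0 [0.17729021 0.59886921 0.1827725 ] [ 1.43410586e-01  9.89663027e-01 -7.00783292e-04 -7.19855505e-05] 0.08710611491632922
scene 536.1310759776545 275.7840127389237 208.96527236601395 [[0.334, 0.533, -0.778, 2.081], [0.943, -0.172, 0.287, -0.534], [0.019, -0.829, -0.559, 1.219], [0.0, 0.0, 0.0, 1.0]]
scene crusher 0.94 [229.9, 243.4]
scene crusher 0.9 [309.5, 221.8]
scene crusher 0.87 [166.5, 219.5]
scene crusher 0.78 [128.8, 276.6]
scene grip_top 0.88 [231.8, 222.0]
scene grip_top 0.74 [128.2, 254.0]
scene grip_top 0.46 [312.6, 206.2]
scene lugs 0.75 [392.7, 206.7]
scene lugs 0.73 [226.9, 218.0]
scene lugs 0.68 [210.8, 236.8]
scene lugs 0.64 [167.9, 208.1]
scene lugs 0.62 [126.5, 256.5]
scene lugs 0.45 [313.1, 208.0]
scene drawer_grip 0.73 [208.6, 235.2]
scene drawer_grip 0.53 [288.4, 218.7]
scene ramekin_a 0.86 [253.8, 230.3]
scene ramekin_a 0.69 [261.4, 270.7]
scene ramekin_a 0.55 [197.2, 266.6]
scene pill_case 0.62 [258.2, 267.8]
scene tray 0.59 [392.4, 206.2]
top 421.5105241479065 267.93196222499904 220.95674422718184 [[0.021, -0.994, 0.107, 0.476], [-1.0, -0.021, -0.002,
[... 166 characters left out ...]
her 0.74 [430.0, 199.8]
top crusher 0.5 [96.4, 248.9]
top crusher 0.27 [297.6, 182.5]
top crusher 0.23 [331.7, 243.0]
top grip_top 0.92 [445.7, 192.7]
top grip_top 0.87 [324.0, 211.5]
top grip_top 0.67 [298.5, 180.4]
top grip_top 0.63 [385.6, 289.4]
top grip_top 0.63 [217.4, 228.2]
top lugs 0.88 [448.5, 192.3]
top lugs 0.76 [325.0, 212.8]
top lugs 0.73 [283.3, 245.1]
top lugs 0.57 [385.0, 289.3]
top lugs 0.51 [219.3, 226.6]
top drawer_grip 0.71 [438.4, 232.5]
top drawer_grip 0.57 [333.8, 244.9]
top drawer_grip 0.56 [233.3, 248.8]
top drawer_grip 0.53 [382.6, 308.8]
top ramekin_a 0.72 [363.9, 201.4]
top ramekin_a 0.6 [281.4, 245.0]
top pill_case 0.58 [297.5, 183.4]
top tray 0.76 [95.3, 250.7]
```

```bash
python3 - <<'E'
import cv2
a=cv2.imread("pics/top0.png"); cv2.imwrite("pics/top0c.png",cv2.resize(a[140:340,180:480],None,fx=2.6,fy=2.6,interpolation=cv2.INTER_CUBIC))
E
```

```text
(no output)
```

View pics/scene0.png

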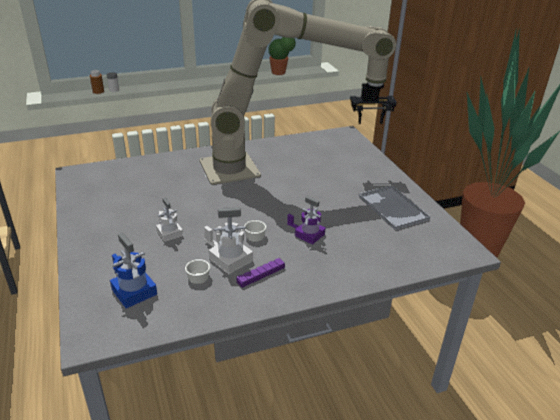

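View pics/top0c.png

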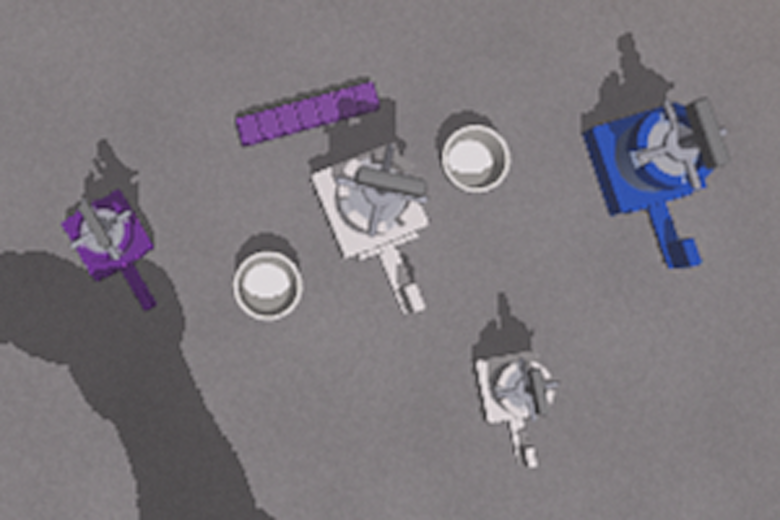

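The large white crusher sits at the centre: in the top picture its handle is at about (325,210), its drawer grip at about (338,253), the ramekins at (283,249) and (363,201), and the pill case at (297,182). The smaller white crusher at about (380,290), the blue ones and the purple one are decoys.

```bash
python3 - <<'E'
from h import *
from scipy.optimize import least_squares
r_={}
for n in ["top","scene"]:
    c=r.camera(n); r_[n]=c
    im=c["img"]
    for l in ["grip_top","drawer_grip","ramekin_a","pill_case"]:
        for d in r.regions_of(n,l):
            m=d["pixels"]; ys,xs=np.nonzero(m)
            if len(xs)<5: continue
            rect=cv2.minAreaRect(np.c_[xs,ys].astype(np.float32))
            print(n,l,round(d["p"],2),len(xs),np.round([xs.mean(),ys.mean()],1),[xs.min(),xs.max(),ys.min(),ys.max()],np.round(cv2.boxPoints(rect),1).tolist() if l=="grip_top" else "")
c=r_["top"]
cr=lambda u,v:(180+u/2.6,140+v/2.6)
for nm,p,z in [("footLT",(312,175),.044),("footRB",(430,225),.044),("footLB",(345,258),.044),("dgrip",(412,292),.070),("handL",(358,176),.22),("handR",(427,185),.22),("ramL",(268,286),.045),("ramR",(476,158),.045)]:
    print(nm,np.round(atz(c,cr(*p),z),4))
E
```

```text
top grip_top 0.74 409 [327.1 211.2] [np.int64(308), np.int64(343), np.int64(196), np.int64(229)] [[307.3999938964844, 208.0], [333.1000061035156, 192.5], [346.5, 214.89999389648438], [320.79998779296875, 230.3000030517578]]
top grip_top 0.7 176 [383.9 290.6] [np.int64(373), np.int64(390), np.int64(282), np.int64(299)] [[372.5, 290.5], [383.0, 280.0], [395.0, 292.0], [384.5, 302.5]]
top grip_top 0.64 465 [445.5 192.9] [np.int64(425), np.int64(458), np.int64(178), np.int64(210)] [[424.79998779296875, 199.3000030517578], [439.70001220703125, 172.3000030517578], [465.8999938964844, 186.6999969482422], [451.0, 213.6999969482422]]
top grip_top 0.52 123 [216.8 226.8] [np.int64(211), np.int64(222), np.int64(218), np.int64(235)] [[206.3000030517578, 225.1999969482422], [212.1999969482422, 217.39999389648438], [226.89999389648438, 228.39999389648438], [221.0, 236.3000030517578]]
top drawer_grip 0.86 312 [332.2 243.9] [np.int64(317), np.int64(342), np.int64(229), np.int64(259)] 
top drawer_grip 0.77 270 [437.6 231. ] [np.int64(428), np.int64(448), np.int64(217), np.int64(242)] 
top drawer_grip 
[... 1601 characters left out ...]
.int64(296), np.int64(214), np.int64(227)] 
scene ramekin_a 0.72 376 [254.7 229.9] [np.int64(245), np.int64(265), np.int64(220), np.int64(240)] 
scene ramekin_a 0.7 452 [197.5 270.1] [np.int64(186), np.int64(209), np.int64(259), np.int64(282)] 
scene ramekin_a 0.66 627 [260.1 271.9] [np.int64(236), np.int64(284), np.int64(258), np.int64(286)] 
scene pill_case 0.61 585 [260.2 271.9] [np.int64(236), np.int64(284), np.int64(258), np.int64(285)] 
footLT [ 0.6651 -0.0966  0.044 ]
footRB [ 0.6063 -0.2422  0.044 ]
footLB [ 0.5635 -0.1382  0.044 ]
dgrip [ 0.5228 -0.2159  0.07  ]
handL [ 0.6401 -0.1321  0.22  ]
handR [ 0.632 -0.206  0.22 ]
ramL [ 0.5274 -0.0447  0.045 ]
ramR [ 0.6904 -0.2987  0.045 ]
```

The rows are not in the units I measure in: shifts go in units of 5 mm. I convert before sending: -0.33 m is -66, -0.05 m is -10.

Request:
send_path(deltas=[0,0,-10,0,0.087,0,0,-20,0,0.087,0,0,-32,0,0.087,-66,-60,-32,0.7,0.087,-66,-60,-32,0.7,0.087,-66,-60,-32,0.7,0.087,-66,-60,-32,0.7,0.087,-66,-60,-32,0.7,0.087,-66,-60,-32,0.7,0.087,-66,-60,-32,0.7,0.087,-66,-60,-32,0.7,0.087,-66,-60,-32,0.7,0.087], squeeze=40)

```text
time: 2.5
ee_pos: [0.4095, 0.2156, 0.3439]
eef_rot: [0.474, 0.88, 0.001, 0.0]
ft_force: [0.8, 0.4, 0.5]
width: 0.087
grip_force: 0.0
```

```bash
python3 - <<'E'
from h import *
s=r.read_state();print(s["ee_pos"],s["eef_rot"],s["joint_positions"])
from scipy.spatial.transform import Rotation as R
M=R.from_quat(s["eef_rot"]).as_matrix();print(np.round(M,3).tolist(), np.round(M.T@(np.array([.636,-.169,.33])-s["ee_pos"]),4),np.arctan2(M[1,1],M[0,1]))
E
```

```text
[0.40954554 0.21560153 0.34394943] [4.74412914e-01 8.80302274e-01 5.37509619e-04 5.90113722e-05] [-0.93586626 -0.0877596   0.3272603   1.59177855  0.02785151  1.63190084
 -0.02584607]
[[-0.55, 0.835, 0.001], [0.835, 0.55, 0.001], [0.0, 0.001, -1.0]] [-0.4458 -0.0223  0.0137] 0.5822019692739989
```

Request:
send_path(deltas=[-89.2,-4.4,0,0.69,0.087,-89.2,-4.4,0,0.69,0.087,-89.2,-4.4,0,0.69,0.087,-89.2,-4.4,0,0.69,0.087,-89.2,-4.4,0,0.69,0.087,-89.2,-4.4,0,0.69,0.087,-89.2,-4.4,0,0.69,0.087,-89.2,-4.4,0,0.69,0.087,-89.2,-4.4,0,0.69,0.087,-89.2,-4.4,0,0.69,0.087,-89.2,-4.4,0,0.69,0.087,-89.2,-4.4,0,0.69,0.087])

```text
time: 3.7
ee_pos: [0.6359, -0.1652, 0.3439]
eef_rot: [0.743, 0.669, 0.001, -0.0]
ft_force: [-0.6, 0.6, 0.3]
width: 0.0869
grip_force: 0.0
```

```bash
python3 - <<'E'
from h import *
s=r.read_state();print(s["ee_pos"],s["joint_positions"])
c=r.camera("wrist"); cv2.imwrite("pics/w1.png",c["img"][:,:,::-1]); 
import pickle; pickle.dump(c,open("w1.pkl","wb")); print(c["fx"],c["fy"],c["cx"],c["cy"],np.round(c["pose"],3).tolist())
for l in ["grip_top","drawer_grip"]:
    for d in r.regions_of("wrist",l):
        ys,xs=np.nonzero(d["pixels"]); print(l,d["p"],xs.mean(),ys.mean(),np.round(cv2.boxPoints(cv2.minAreaRect(np.c_[xs,ys].astype(np.float32)))).tolist())
E
```

```text
[ 0.63593789 -0.16524347  0.3439321 ] [-0.27728625  0.44697972  0.74198768  1.09154138 -0.30014795  1.70387967
  0.26680843]
325.19226210127806 325.19226210127806 274.8145657241052 212.1759689843943 [[0.995, -0.1, -0.031, 0.645], [-0.105, -0.948, -0.3, -0.082], [0.0, 0.302, -0.953, 0.544], [0.0, 0.0, 0.0, 1.0]]
grip_top 0.73 275.87659574468086 187.3338061465721 [[227.0, 182.0], [280.0, 138.0], [326.0, 194.0], [272.0, 237.0]]
drawer_grip 0.88 186.14437367303609 10.683651804670912 [[167.0, 13.0], [199.0, -13.0], [210.0, 1.0], [177.0, 27.0]]
drawer_grip 0.72 279.2007722007722 345.5868725868726 [[258.0, 347.0], [293.0, 337.0], [295.0, 347.0], [261.0, 357.0]]
drawer_grip 0.69 197.53792461610053 98.85714285714286 [[170.0, 123.0], [175.0, 71.0], [225.0, 76.0], [220.0, 128.0]]
drawer_grip 0.68 218.85098522167488 198.77339901477833 [[181.0, 194.0], [232.0, 165.0], [251.0, 198.0], [200.0, 227.0]]
```

View pics/w1.png

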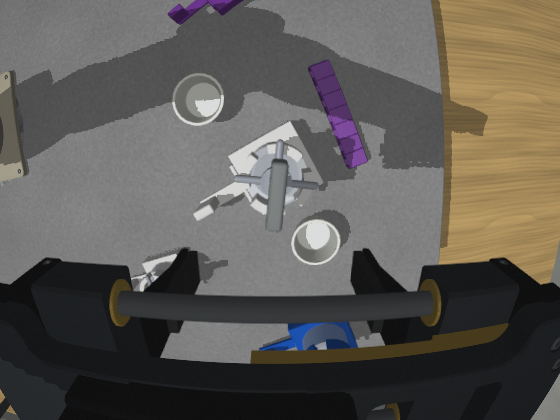

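The handle runs from about (280,160) to (274,231), between lug tips at (236,179) and (318,186), and the drawer grip is at about (204,212). I'll zoom in to measure it.

```bash
python3 - <<'E'
import cv2
a=cv2.imread("pics/w1.png"); cv2.imwrite("pics/w1c.png",cv2.resize(a[115:245,185:335],None,fx=4.6,fy=4.6,interpolation=cv2.INTER_CUBIC))
E
```

```text
(no output)
```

View pics/w1c.png

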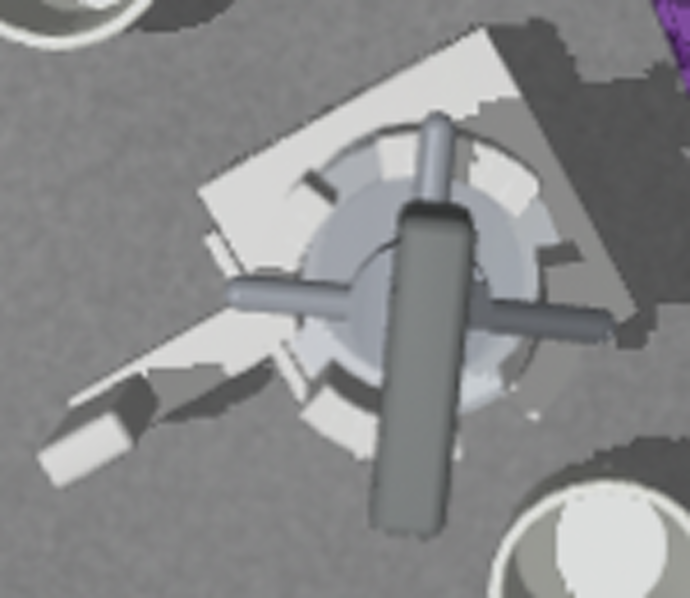

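The crop shows the handle's top face between about (402,214) and (440,533), the drawer grip's top face near (87,450), and foot corners at (200,192), (487,28) and (635,305).

```bash
cat >> h.py <<'E'
def watz(c,px,z):
    P=np.array(c["pose"]); v=np.array([px[0]-c["cx"],px[1]-c["cy"]]); n=np.hypot(*v); th=n/c["fx"]
    d=P[:3,:3]@np.array([*(np.sin(th)*v/n),np.cos(th)]); return P[:3,3]+d*(z-P[2,3])/d[2]
E
python3 - <<'E'
from h import *
import pickle
c=pickle.load(open("w1.pkl","rb")); C=lambda u,v:(185+u/4.6,115+v/4.6)
g=lambda L,z:np.array([watz(c,C(*p),z)[:2] for p in L])
H=g([(402,214),(468,218),(440,533),(372,525)],.22);D=g([(38,460),(116,412),(134,440),(60,488)],.07);F=g([(200,192),(487,28),(635,305)],.044);L=g([(230,293),(612,325)],.1385)
a=lambda v:np.arctan2(v[1],v[0])
print("H",H.mean(0),np.linalg.norm(H[0]-H[3]),np.linalg.norm(H[0]-H[1]),a((H[0]+H[1]-H[2]-H[3])))
print("D",D.mean(0),np.linalg.norm(D[0]-D[1]),a(D[1]+D[2]-D[0]-D[3]))
ctr=(F[0]+F[2])/2; print("F",ctr,np.linalg.norm(F[0]-F[1]),np.linalg.norm(F[1]-F[2]),a(F[1]-F[0]),a(F[2]-F[1])+np.pi/2, "axis",a(ctr-D.mean(0)),np.linalg.norm(ctr-D.mean(0)))
print("L",L.mean(0),np.linalg.norm(L[0]-L[1]),a(L[1]-L[0]))
E
```

```text
H [ 0.63750533 -0.16813384] 0.07267258902184277 0.014453983008836355 1.3780530586589752
D [ 0.51935117 -0.22121563] 0.03305379172303648 0.44713094386876157
F [ 0.63799242 -0.16958688] 0.11095728717196598 0.10739865944023068 0.4117150474547128 0.39988748463930834 axis 0.41045050688025425 0.12938807117966722
L [ 0.63811901 -0.17019108] 0.10688979042615288 -0.19015303015319002
```

Request:
send_path(deltas=[-0.8,0.5,10,0.085,0.087,-0.8,0.5,20,0.085,0.087,-0.8,0.5,26,0.085,0.087,-0.8,0.5,30.4,0.085,0.087,-0.8,0.5,30.4,0.085,0.087,-0.8,0.5,30.4,0.085,0,-0.8,0.5,30.4,0.085,0,-0.8,0.5,30.4,0.085,0,-0.8,0.5,30.4,0.085,0,-0.8,0.5,30.4,0.085,0,-0.8,0.5,30.4,0.085,0,-0.8,0.5,30.4,0.085,0], squeeze=40)

```text
time: 5.05
ee_pos: [0.6379, -0.1707, 0.1916]
eef_rot: [0.772, 0.636, 0.0, -0.0]
ft_force: [-0.2, -0.1, 1.0]
width: 0.0388
grip_force: 0.0
```

Request:
send_path(deltas=[0,0,0,0,0,0,0,0,0,0,0,0,0,0,0,0,0,0,0,0,0,0,0,0,0], squeeze=40)

```text
time: 5.55
ee_pos: [0.6379, -0.1707, 0.1915]
eef_rot: [0.772, 0.636, -0.0, -0.0]
ft_force: [0.0, 0.4, -0.0]
width: 0.0027
grip_force: 0.0
```

```bash
python3 - <<'E'
from h import *
c=r.camera("scene"); w=r.camera("wrist"); t=r.camera("top")
A=cv2.resize(c["img"][150:300,130:330],(800,600))[:, :]
B=w["img"]
o=np.vstack([np.hstack([cv2.resize(c["img"][165:285,150:310],(400,300),interpolation=2),cv2.resize(t["img"][150:270,240:400],(400,300),interpolation=2)]),np.hstack([cv2.resize(B,(400,300)),cv2.resize(B[180:330,180:380],(400,300),interpolation=2)])])
cv2.imwrite("pics/m2.png",o[:,:,::-1]); s=r.read_state(); print(s["width"],s["grip_force"],s["ft_force"])
E
```

```text
0.0004588842807363272 0.0 [0.97683739 0.35284088 0.33057971]
```

View pics/m2.png

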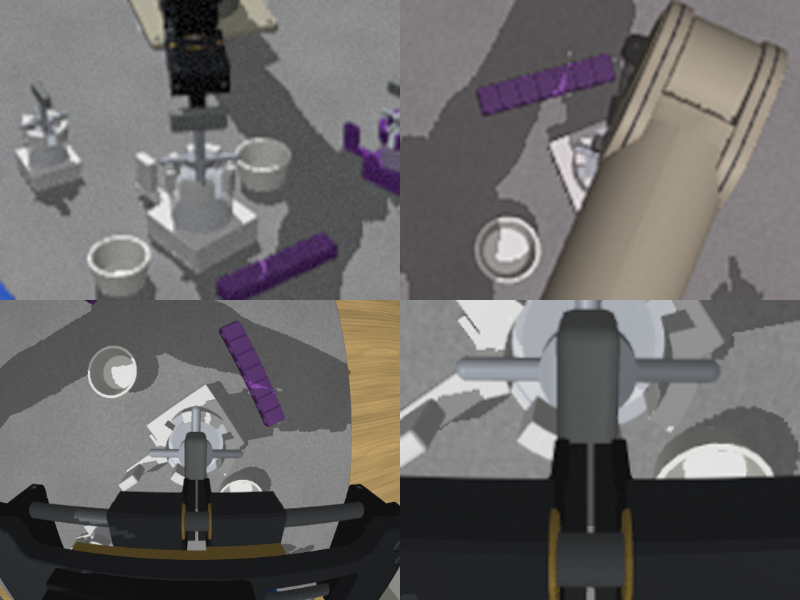

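The fingers closed on nothing. In the scene panel the handle bar at about (198,118) shows in front of or below the closed fingers at (198,100). I'll overlay the model to see which it is.

```bash
python3 - <<'E'
from h import *
from scipy.spatial.transform import Rotation as R
c=r.camera("scene"); s=r.read_state(); print(s["time"],s["width"],s["ee_pos"])
im=cv2.resize(c["img"][165:285,160:300],None,fx=5,fy=5,interpolation=2)[:,:,::-1].copy()
def P(p): q=proj(c,p); return tuple(int(v) for v in ((q[0]-160)*5+2,(q[1]-165)*5+2))
h=1.38; X=np.array([np.cos(h),np.sin(h),0]); Y=np.array([-X[1],X[0],0]); o=np.array([.638,-.1695,0])
for z,col in [(.22,(0,0,255)),(.19,(0,255,0))]:
    pts=[P(o+X*a*.038+Y*b*.009+[0,0,z]) for a,b in [(1,1),(1,-1),(-1,-1),(-1,1)]]
    cv2.polylines(im,[np.array(pts)],True,col,1)
e=s["ee_pos"]; cv2.line(im,P(e),P(e+np.array([0,0,.06])),(255,0,255),1); cv2.circle(im,P(e),3,(255,0,255),-1)
for a in np.arange(0,6.28,.1): cv2.circle(im,P(o+[.048*np.cos(a),.048*np.sin(a),.13]),1,(255,255,0),-1)
cv2.imwrite("pics/o3.png",im)
E
```

```text
5.75 0.0002920622888574349 [ 0.6378703  -0.17069508  0.19149741]
```

View pics/o3.png

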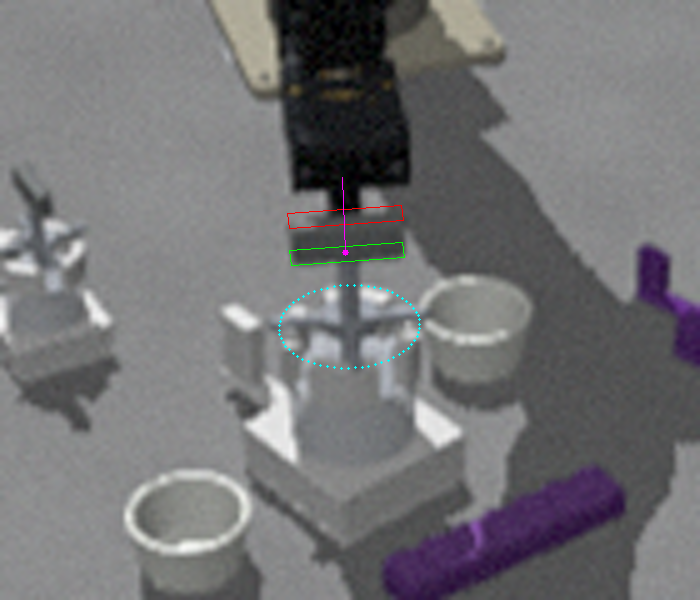

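```bash
python3 - <<'E'
from h import *
c=r.camera("wrist"); im=c["img"][170:320,190:360]
cv2.imwrite("pics/w4.png",cv2.resize(im,None,fx=4,fy=4,interpolation=2)[:,:,::-1])
# tool-frame camera placement & projected TCP / handle top
from scipy.spatial.transform import Rotation as R
s=r.read_state(); P=np.array(c["pose"])
def wp(p):
    q=P[:3,:3].T@(np.array(p)-P[:3,3]); n=np.hypot(q[0],q[1]); th=np.arctan2(n,q[2]); u=np.array([c["cx"],c["cy"]])+c["fx"]*th*q[:2]/n; return np.round((u-[190,170])*4)
e=s["ee_pos"]; print("cam",P[:3,3],"tcp px",wp(e),"tcp+28mm",wp(e+[0,0,.028]),"tcp+60",wp(e+[0,0,.06]))
h=1.38; X=np.array([np.cos(h),np.sin(h),0]); o=np.array([.638,-.1695,.22]); print("handle ends",wp(o+X*.038),wp(o-X*.038)); print(s["joint_torque"],s["ft_force"])
E
```

```text
cam [ 0.65406474 -0.08859764  0.3918823 ] tcp px [338. 283.] tcp+28mm [338. 356.] tcp+60 [337. 468.]
handle ends [336.  98.] [337. 564.]
[-2.99896528e-04 -6.05829477e+01  1.29479206e+01 -3.74604321e+01
 -4.92553914e-02  5.51004417e-02 -4.70123695e-06] [-0.29596514  0.02855149 -0.37027768]
```

View pics/w4.png

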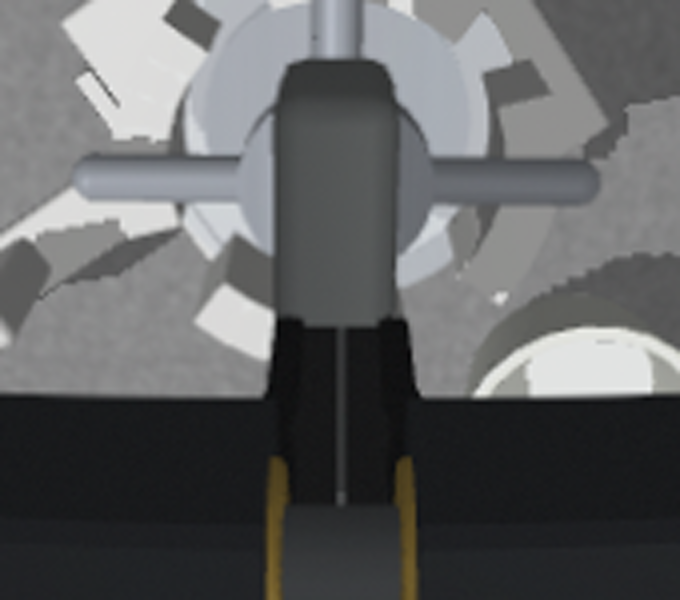

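Request:
send_path(deltas=[0,0,-6,0,0,0,0,-12,0,0,0,0,-12,0,0])

```text
time: 6.1
ee_pos: [0.6394, -0.1716, 0.2559]
eef_rot: [0.772, 0.636, 0.002, 0.002]
ft_force: [0.0, 0.0, 0.2]
width: 0.0003
grip_force: 0.0
```

```bash
python3 - <<'E'
from h import *
c=r.camera("wrist"); im=c["img"][170:320,190:360]; t=r.camera("scene")
a=cv2.resize(im,None,fx=3,fy=3,interpolation=2); b=cv2.resize(t["img"][165:255,190:270],(400,450),interpolation=2)
cv2.imwrite("pics/w5.png",np.hstack([cv2.resize(a,(400,450)),b])[:,:,::-1])
s=r.read_state(); print(s["width"],s["ee_pos"])
q=proj(t,s["ee_pos"]); print("tcp in scene panel",400+(q[0]-190)*5,(q[1]-165)*5)
E
```

```text
0.0004971788158461458 [ 0.63816825 -0.17089749  0.25198413]
tcp in scene panel 590.2222685000663 175.0732304774587
```

View pics/w5.png

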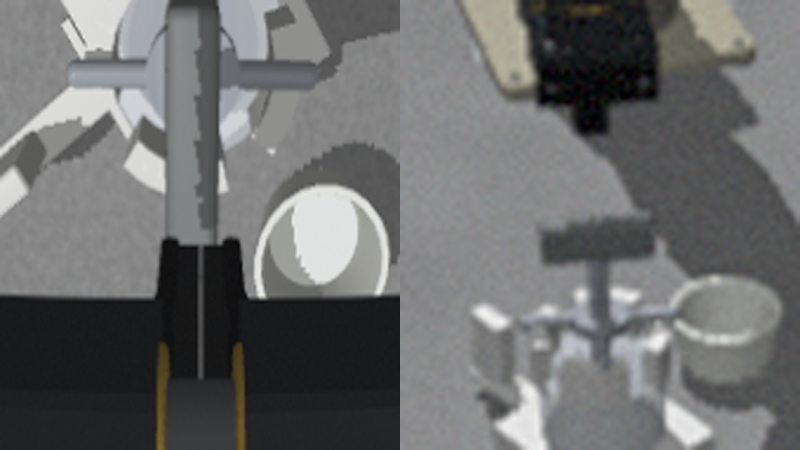

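The closed fingertips are at the same image row, about (275,250), as when lowered. In the scene panel they end near (590,132), while the reported TCP projects to (590,175). So both cameras put the real fingertips about 34 mm above the reported TCP, and the fingers closed just above the bar. I'll go about 35 mm lower than the reported pose suggests.

In the tool's units: 0.096 m is 19.2, 0.07 m is 14.

Request:
send_path(deltas=[0,0,0,0,0.06,0,0,0,0,0.06,0,0,0,0,0.06,0,0,0,0,0.06,0,0,0,0,0.06,0,0,0,0,0.06,0,0,0,0,0.06,0,0,8,0,0.06,0,0,14,0,0.06,0,0,19.2,0,0.06,0,0,19.2,0,0.06], squeeze=45)

```text
time: 7.3
ee_pos: [0.636, -0.1697, 0.1519]
eef_rot: [0.772, 0.636, -0.002, -0.002]
ft_force: [-0.8, 0.1, -0.2]
width: 0.0594
grip_force: 0.0
```

Request:
send_path(deltas=[0,0,0,0,0,0,0,0,0,0,0,0,0,0,0,0,0,0,0,0,0,0,0,0,0,0,0,0,0,0,0,0,0,0,0], squeeze=45)

```text
time: 8.0
ee_pos: [0.6375, -0.1706, 0.1557]
eef_rot: [0.772, 0.636, -0.0, -0.0]
ft_force: [-2.6, 0.8, 3.5]
width: 0.0175
grip_force: 45.0
```

Request:
send_path(deltas=[0,0,0,-0.12,0,0,0,0,-0.24,0,0,0,0,-0.36,0,0,0,0,-0.48,0,0,0,0,-0.6,0,0,0,0,-0.6,0,0,0,0,-0.6,0], squeeze=45)

```text
time: 8.7
ee_pos: [0.6379, -0.1706, 0.1557]
eef_rot: [0.551, 0.835, 0.0, -0.0]
ft_force: [-1.6, 1.2, 2.9]
width: 0.0176
grip_force: 45.0
```

```bash
python3 - <<'E'
from h import *
s=r.read_state(); x,y=s["eef_rot"][:2]; print("tool y",np.arctan2(y*y-x*x,2*x*y),s["ee_pos"],s["ft_force"],s["torque"],s["width"])
E
```

```text
tool y 0.4045171346572025 [ 0.6379357  -0.17062516  0.15574143] [-1.59498027  1.15509337  2.8680771 ] [0.17770849 0.45583364 0.00058899] 0.017579087312008627
```

In the tool's units: 0.01 m is 2, 0.008 m is 1.6.

Request:
send_path(deltas=[0,0,0.8,0,0,0,0,1.6,0,0,0,0,2,0,0,0,0,2,0,0], squeeze=45)

```text
time: 9.1
ee_pos: [0.638, -0.1706, 0.1457]
eef_rot: [0.55, 0.835, 0.0, 0.0]
ft_force: [-2.6, 1.3, 6.9]
width: 0.0178
grip_force: 45.0
```

Force rose only about 4 N over 10 mm, so the lugs have entered the notches. I'll press on to the stop and hold.

In the tool's units: 0.02 m is 4, 0.017 m is 3.4.

Request:
send_path(deltas=[0,0,1.2,0,0,0,0,2.4,0,0,0,0,3.4,0,0,0,0,4,0,0,0,0,4,0,0], squeeze=45)

```text
time: 9.6
ee_pos: [0.6382, -0.1707, 0.1264]
eef_rot: [0.55, 0.835, 0.0, 0.0]
ft_force: [-4.1, 2.4, 11.3]
width: 0.0175
grip_force: 45.0
```

Request:
send_path(deltas=[0,0,0.2,0,0,0,0,0.4,0,0,0,0,0.4,0,0], squeeze=45)

```text
time: 9.9
ee_pos: [0.6384, -0.1709, 0.1255]
eef_rot: [0.55, 0.835, 0.001, 0.001]
ft_force: [-4.9, 2.8, 16.0]
width: 0.0176
grip_force: 45.0
```

In the tool's units: 0.003 m is 0.6, 0.002 m is 0.4.

Request:
send_path(deltas=[0,0,0.4,0,0,0,0,0.6,0,0,0,0,0.6,0,0,0,0,0.6,0,0,0,0,0.6,0,0,0,0,0.6,0,0,0,0,0.6,0,0,0,0,0.6,0,0,0,0,0.6,0,0,0,0,0.6,0,0], squeeze=45)

```text
time: 10.9
ee_pos: [0.6394, -0.1712, 0.1253]
eef_rot: [0.55, 0.835, 0.001, 0.002]
ft_force: [-10.5, 3.8, 32.1]
width: 0.0175
grip_force: 45.0
```

Request:
send_path(deltas=[0,0,-1.6,0,0,0,0,-3,0,0,0,0,-4,0,0,0,0,-4,0,0.06,0,0,-4,0,0.06,0,0,-4,0,0.06,0,0,-4,0,0.06,0,0,-4,0,0.06,0,0,-4,0,0.06,0,0,-4,0,0.06], squeeze=45)

```text
time: 11.9
ee_pos: [0.6379, -0.1707, 0.1405]
eef_rot: [0.549, 0.836, 0.0, -0.0]
ft_force: [0.5, 0.4, 0.2]
width: 0.0583
grip_force: 0.0
```

Request:
send_path(deltas=[0,0,-10,0,0.06,0,0,-20,0,0.06,0,0,-26,0,0.06,0,0,-26,0,0.06])

```text
time: 12.3
ee_pos: [0.6396, -0.1717, 0.2758]
eef_rot: [0.549, 0.836, 0.001, 0.004]
ft_force: [0.9, -1.1, 0.2]
width: 0.0599
grip_force: 0.0
```

```bash
python3 - <<'E'
from h import *
import pickle
s=r.read_state(); c=r.camera("wrist"); pickle.dump(c,open("w6.pkl","wb")); t=r.camera("scene")
x,y=s["eef_rot"][:2]; print("tool y",np.arctan2(y*y-x*x,2*x*y),s["ee_pos"],s["ft_force"])
a=cv2.resize(c["img"][60:260,120:345],(560,500),interpolation=2); b=cv2.resize(t["img"][190:290,195:243],(240,500),interpolation=2)
cv2.imwrite("pics/w6.png",np.hstack([a,b])[:,:,::-1])
for d in r.regions_of("wrist","drawer_grip"):
    ys,xs=np.nonzero(d["pixels"]); print(d["p"],len(xs),xs.mean(),ys.mean(),[xs.min(),xs.max(),ys.min(),ys.max()])
E
```

```text
tool y 0.4077106383057983 [ 0.63959721 -0.17170663  0.27580987] [ 0.88767676 -1.0612605   0.23890326]
0.96 1381 201.04199855177407 168.8066618392469 [np.int64(163), np.int64(232), np.int64(141), np.int64(198)]
0.74 356 64.0561797752809 208.11797752808988 [np.int64(49), np.int64(81), np.int64(200), np.int64(216)]
```

View pics/w6.png

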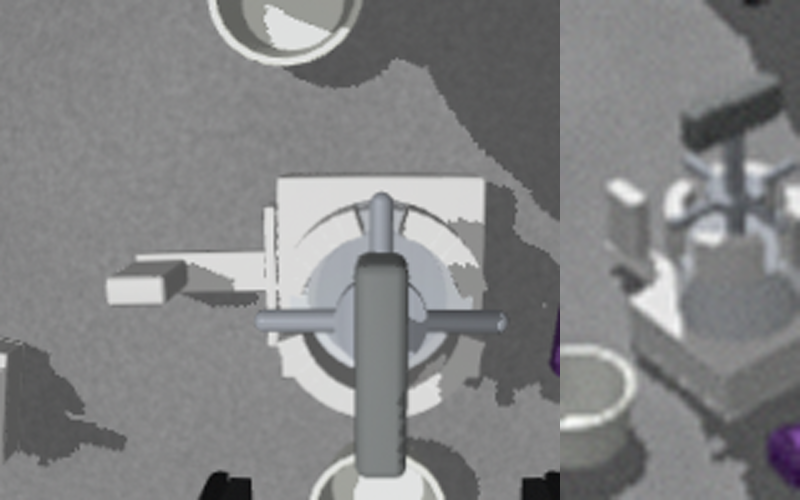

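The handle is back up with its lugs over the notches. The drawer grip's top face is at about (175,176) in the wrist image. Before pulling, I'll check how much room the small white crusher leaves.

```bash
python3 - <<'E'
from h import *
import pickle
from scipy.spatial.transform import Rotation as R
c=pickle.load(open("w6.pkl","rb")); D=watz(c,(174.6,176),.07)
t=dict(np.load("c0.npz")); o=np.array([.638,-.1695]); a=.405; Rm=np.array([[np.cos(a),np.sin(a)],[-np.sin(a),np.cos(a)]])
print("D",D,"crusher frame",Rm@(D[:2]-o))
cr=lambda u,v:(180+u/2.6,140+v/2.6)
for n,p,z in [("h1",(532,368),.157),("h2",(549,415),.157),("dg",(529,456),.05),("footLT",(476,360),.031),("footLB",(490,426),.031)]:
    w=atz(t,cr(*p),z)[:2]; print(n,w,"cf",Rm@(w-o))
s=r.read_state(); M=R.from_quat(s["eef_rot"]).as_matrix(); print(s["joint_positions"])
g=np.array([*(o+Rm.T@[-.125,0]),s["ee_pos"][2]]); print("grip",g,"tool shift",M.T@(g-s["ee_pos"]), s["ee_pos"])
E
```

```text
D [ 0.51908421 -0.21989747  0.07      ] crusher frame [-0.12915334  0.00053462]
h1 [ 0.43843941 -0.33429824] cf [-0.24835021 -0.07283584]
h2 [ 0.38744983 -0.35262104] cf [-0.30243439 -0.06958552]
dg [ 0.33093573 -0.35972013] cf [-0.35717381 -0.0538427 ]
footLT [ 0.44289541 -0.30107427] cf [-0.23116383 -0.04405535]
footLB [ 0.36372852 -0.31783559] cf [-0.31053058 -0.02826749]
[-0.23238132  0.42959509  0.62711062  1.23961302 -0.24699463  1.5486881
  0.76404849]
grip [ 0.5231122  -0.21875235  0.26948063] tool shift [ 1.15218815e-03 -1.24235982e-01  1.07424056e-04] [ 0.63760851 -0.1705184   0.26948063]
```

The rows are not in the units I measure in: shifts go in units of 5 mm. I convert before sending: -0.124 m is -24.8, -0.08 m is -16.

Request:
send_path(deltas=[0,-8,0,-0.14,0.06,0,-16,0,-0.28,0.06,0.2,-24.8,0,-0.42,0.06,0.2,-24.8,0,-0.56,0.06,0.2,-24.8,0,-0.7,0.06,0.2,-24.8,0,-0.84,0.06,0.2,-24.8,0,-0.98,0.06,0.2,-24.8,0,-1.12,0.06,0.2,-24.8,0,-1.26,0.06,0.2,-24.8,0,-1.4,0.06,0.2,-24.8,0,-1.57,0.06,0.2,-24.8,0,-1.57,0.06])

```text
time: 13.65
ee_pos: [0.5231, -0.2186, 0.269]
eef_rot: [-0.204, 0.979, 0.001, -0.001]
ft_force: [-0.4, 0.3, 0.4]
width: 0.06
grip_force: 0.0
```

```bash
python3 - <<'E'
from h import *
s=r.read_state(); x,y=s["eef_rot"][:2]; print("tool y",np.arctan2(y*y-x*x,2*x*y),s["ee_pos"],s["joint_positions"])
E
```

```text
tool y 1.981362595108122 [ 0.52309053 -0.21855338  0.26895902] [-0.11110529  0.17609136  0.49638025  1.50168123 -0.08359595  1.4874858
  2.36731857]
```

Request:
send_path(deltas=[0,0,10,0,0.06,0,0,20,0,0.06,0,0,30,0,0.06,0,0,38,0,0.06,0,0,44,0,0.06,0,0,49,0,0.06,0,0,53,0,0.06,0,0,53,0,0.06])

```text
time: 14.45
ee_pos: [0.5209, -0.218, 0.0021]
eef_rot: [-0.201, 0.98, 0.001, -0.003]
ft_force: [-0.3, 0.2, -0.1]
width: 0.0603
grip_force: 0.0
```

Request:
send_path(deltas=[0,0,0,0,0,0,0,0,0,0,0,0,0,0,0,0,0,0,0,0,0,0,0,0,0,0,0,0,0,0,0,0,0,0,0], squeeze=20)

```text
time: 15.15
ee_pos: [0.5235, -0.2181, 0.0057]
eef_rot: [-0.202, 0.979, 0.001, -0.0]
ft_force: [-1.8, 4.2, 2.5]
width: 0.0158
grip_force: 20.0
```

In the tool's units: 0.04 m is 8, 0.052 m is 10.4.

Request:
send_path(deltas=[2,0,0,0,0,4,0,0,0,0,6,0,0,0,0,8,0,0,0,0,9.4,0,0,0,0,10.4,0,0,0,0,10.4,0,0,0,0,10.4,0,0,0,0], squeeze=20)

```text
time: 15.95
ee_pos: [0.4772, -0.2379, 0.0057]
eef_rot: [-0.203, 0.979, 0.001, 0.002]
ft_force: [7.0, 7.5, -2.7]
width: 0.0156
grip_force: 20.0
```

Request:
send_path(deltas=[0.6,0,0,0,0,1,0,0,0,0,1.2,0,0,0,0,1.2,0,0,0,0], squeeze=20)

```text
time: 16.35
ee_pos: [0.4753, -0.2388, 0.0062]
eef_rot: [-0.204, 0.979, 0.0, 0.004]
ft_force: [20.4, 9.8, -9.9]
width: 0.0159
grip_force: 20.0
```

In the tool's units: -0.003 m is -0.6, 0.002 m is 0.4.

Request:
send_path(deltas=[0.4,0,0,0,0,0.4,0,0,0,0,-0.6,0,0,0,0,-0.6,0,0,0,0.06,-0.6,0,0,0,0.06,-0.6,0,0,0,0.06,-0.6,0,0,0,0.06,-0.6,0,0,0,0.06,-0.6,0,0,0,0.06,-0.6,0,0,0,0.06], squeeze=20)

```text
time: 17.35
ee_pos: [0.4731, -0.2408, 0.0055]
eef_rot: [-0.202, 0.979, 0.0, -0.0]
ft_force: [-0.2, 0.5, 0.6]
width: 0.058
grip_force: 0.0
```

Request:
send_path(deltas=[-0.6,0,-6,0,0.06,-0.6,0,-16,0,0.06,-0.6,0,-26,0,0.06,-0.6,0,-36,0,0.06,-0.6,0,-46,0,0.06,-0.6,0,-56,0,0.06,-10,10,-56,0,0.06,-18,18,-56,0,0.06,-26,26,-56,0,0.06,-34,34,-56,0,0.06,-34,34,-56,0,0.06])

```text
time: 18.45
ee_pos: [0.5625, -0.0138, 0.2853]
eef_rot: [-0.203, 0.979, 0.0, 0.0]
ft_force: [0.3, -0.7, -0.1]
width: 0.0599
grip_force: 0.0
```

```bash
python3 - <<'E'
from h import *
import pickle
c=r.camera("wrist"); t=r.camera("scene"); pickle.dump((c,t),open("w7.pkl","wb"))
a=cv2.resize(t["img"][190:290,185:285],(500,500),interpolation=2); b=cv2.resize(c["img"],(300,225),interpolation=3); p=np.zeros((500,300,3),np.uint8); p[:225]=b
p[250:475]=cv2.resize(r.camera("top")["img"],(300,225),interpolation=3)
cv2.imwrite("pics/w7.png",np.hstack([a,p])[:,:,::-1])
o=np.array([.638,-.1695]); X=np.array([np.cos(.405),np.sin(.405)])
for k in (.04,.05,.053,.055):print(k,[(round((u-185)*5),round((v-190)*5)) for u,v in [proj(t,[*(o-(.125+k+e)*X),.07]) for e in (-.017,.017)]])
E
```

```text
0.04 [(98, 175), (71, 155)]
0.05 [(90, 169), (63, 149)]
0.053 [(88, 167), (60, 147)]
0.055 [(86, 166), (59, 146)]
```

View pics/w7.png

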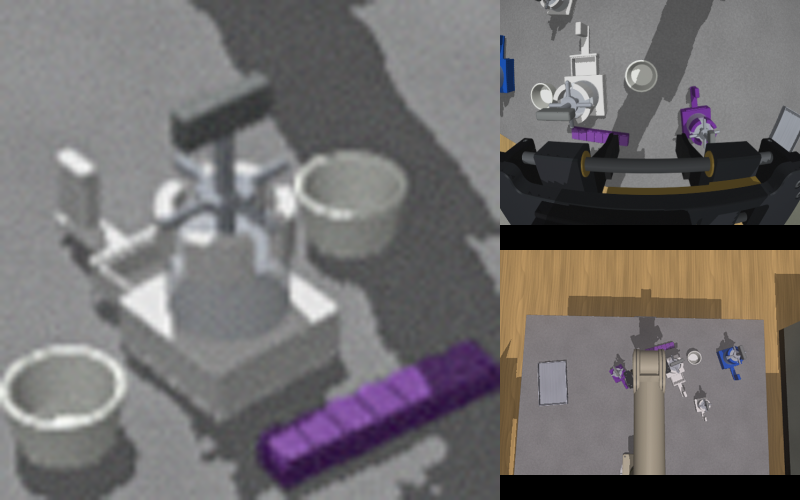

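The handle is up, the drawer is well out (grip at about (78,160) in the scene panel), and the ramekins and pill case have not moved. I'll measure the drawer's travel by matching images from before and after.

```bash
python3 - <<'E'
from h import *
o=np.array([.638,-.1695]); X=np.array([np.cos(.405),np.sin(.405)]); U=8
for n in ("scene","top"):
    a=cv2.imread(f"pics/{n}0.png",0)
    cs=[r.camera(n) for _ in range(4)]; c=cs[0]; b=np.mean([cv2.cvtColor(k["img"],cv2.COLOR_RGB2GRAY) for k in cs],0).astype(np.uint8)
    up=lambda i:cv2.resize(i,None,fx=U,fy=U,interpolation=cv2.INTER_CUBIC)
    A,B=up(a),up(b)
    q=np.array(proj(c,[*(o-.125*X),.045])); w,h=(6,9) if n=="scene" else (8,7)
    x0,y0=int((q[0]-w)*U),int((q[1]-h)*U); T=A[y0:y0+2*h*U,x0:x0+2*w*U]
    for k0 in (.0,):
        e=np.array(proj(c,[*(o-.18*X),.045]))-q
        R0=5*U; x1,y1=int(x0+e[0]*U),int(y0+e[1]*U)
        S=B[y1-R0:y1+T.shape[0]+R0,x1-R0:x1+T.shape[1]+R0]
        m=cv2.matchTemplate(S,T,cv2.TM_CCOEFF_NORMED); _,v,_,l=cv2.minMaxLoc(m)
        d=np.array([x1-R0+l[0]-x0,y1-R0+l[1]-y0])/U
        print(n,"score",round(v,3),"shift",d,"pred .055",e,"travel",.055*d@e/(e@e))
E
```

```text
scene score 0.979 shift [-8.125 -6.   ] pred .055 [-8.92443801 -6.65195996] travel 0.04990755633364692
top score 0.973 shift [ 6.125 14.625] pred .055 [ 6.81989528 16.20740922] travel 0.04959485492869932
```

Request:
send_path(deltas=[8,-8,0,0,0.06,16,-16,0,0,0.06,24,-24,0,0,0.06,32,-32,0,0,0.06,34,-34,0,0,0.06,34,-34,10,0,0.06,34,-34,20,0,0.06,34,-34,30,0,0.06,34,-34,40,0,0.06,34,-34,50,0,0.06,34,-34,56,0,0.06,34,-34,56,0,0.06])

```text
time: 20.2
ee_pos: [0.4699, -0.2398, 0.0019]
eef_rot: [-0.202, 0.979, 0.002, -0.003]
ft_force: [-1.3, -0.7, 0.5]
width: 0.06
grip_force: 0.0
```

Request:
send_path(deltas=[0,0,0,0,0,0,0,0,0,0,0,0,0,0,0,0,0,0,0,0,0,0,0,0,0,0,0,0,0,0,0,0,0,0,0], squeeze=40)

```text
time: 20.9
ee_pos: [0.4729, -0.2396, 0.0057]
eef_rot: [-0.202, 0.979, 0.001, -0.0]
ft_force: [-3.8, 4.6, 5.1]
width: 0.0155
grip_force: 40.0
```

Request:
send_path(deltas=[0.4,0,0,0,0,0.4,0,0,0,0,0.4,0,0,0,0,0.4,0,0,0,0])

```text
time: 21.3
ee_pos: [0.4723, -0.2399, 0.0057]
eef_rot: [-0.203, 0.979, 0.001, 0.001]
ft_force: [1.9, 6.2, 2.0]
width: 0.0158
grip_force: 40.0
```

Request:
send_path(deltas=[0.4,0,0,0,0,0.4,0,0,0,0,0.4,0,0,0,0,0.4,0,0,0,0])

```text
time: 21.7
ee_pos: [0.4723, -0.2399, 0.0058]
eef_rot: [-0.203, 0.979, 0.0, 0.002]
ft_force: [9.8, 7.4, -4.3]
width: 0.0159
grip_force: 40.0
```

With a firm grip the drawer doesn't move under more pull, and only the force rises. The released gripper had gone further out than this without touching anything, so this is the drawer's own stop. It was evidently about 5 mm out at the start. I'll let go and retreat.

In the tool's units: -0.25 m is -50, -0.2 m is -40.

Request:
send_path(deltas=[-0.6,0,0,0,0,-0.6,0,0,0,0.06,-0.6,0,0,0,0.06,-0.6,0,0,0,0.06,-0.6,0,0,0,0.06,-0.6,0,0,0,0.06,-0.6,0,0,0,0.06,-0.6,0,-10,0,0.06,-0.6,0,-20,0,0.06,-0.6,0,-30,0,0.06,-0.6,0,-40,0,0.06,-0.6,0,-50,0,0.06])

```text
time: 22.9
ee_pos: [0.4718, -0.2412, 0.2578]
eef_rot: [-0.202, 0.979, 0.0, 0.0]
ft_force: [1.1, -0.7, 0.6]
width: 0.0603
grip_force: 0.0
```

Request:
send_path(deltas=[-8,8,0,0,0.06,-16,16,0,0,0.06,-24,24,0,0,0.06,-34,34,0,0,0.06,-34,34,0,0,0.06,-34,34,0,0,0.06])

```text
time: 23.5
ee_pos: [0.562, -0.0106, 0.2545]
eef_rot: [-0.207, 0.978, 0.001, -0.0]
ft_force: [0.4, 0.2, 0.3]
width: 0.0603
grip_force: 0.0
```

```bash
python3 - <<'E'
from h import *
o=np.array([.638,-.1695]); X=np.array([np.cos(.405),np.sin(.405)]); U=8
def cmp(a,b,p0,p1,c,w,h):
    up=lambda i:cv2.resize(i,None,fx=U,fy=U,interpolation=cv2.INTER_CUBIC)
    A,B=up(a),up(b); q=np.array(proj(c,p0)); e=np.array(proj(c,p1))-q
    x0,y0=int((q[0]-w)*U),int((q[1]-h)*U); T=A[y0:y0+2*h*U,x0:x0+2*w*U]; x1,y1=int(x0+e[0]*U),int(y0+e[1]*U); R0=5*U
    m=cv2.matchTemplate(B[y1-R0:y1+T.shape[0]+R0,x1-R0:x1+T.shape[1]+R0],T,cv2.TM_CCOEFF_NORMED); _,v,_,l=cv2.minMaxLoc(m)
    return v,np.array([x1-R0+l[0]-x0,y1-R0+l[1]-y0])/U,e
for n in ("scene","top"):
    c=r.camera(n); a=cv2.imread(f"pics/{n}0.png",0); b=cv2.cvtColor(c["img"],cv2.COLOR_RGB2GRAY)
    v,d,e=cmp(a,b,[*(o-.125*X),.045],[*(o-.18*X),.045],c,*((6,9) if n=="scene" else (8,7))); print(n,"drawer",v,.055*d@e/(e@e))
    for nm,p in [("ramL",(.5274,-.0447,.02)),("ramR",(.6904,-.2987,.02))]:
        v,d,_=cmp(a,b,p,p,c,14,14); print(n,nm,round(v,3),d)
s=r.read_state(); print(s["ft_force"],s["ee_pos"])
E
```

```text
scene drawer 0.9791980385780334 0.04990755633364692
scene ramL 0.537 [0.   0.25]
scene ramR 0.997 [0. 0.]
top drawer 0.9733380079269409 0.04959485492869932
top ramL 0.335 [ 5.   -2.25]
top ramR 1.0 [0. 0.]
[-0.71632469 -0.94959576 -0.04863869] [ 0.56102343 -0.01716408  0.25512726]
```

```bash
python3 -c "
from bench import r
print(r.close_job())"
```

```text
the job is handed in; nothing more can be done
None
```

I turned the crusher's handle to the notches, pressed it to its stop, held it and let it spring back up. Then I pulled the drawer out to its stop and let go; the job was handed in at about 24 s, with no verdict shown. Image matching gave about 50 mm of drawer travel, so it was probably already about 5 mm out. The one ramekin the cameras could check reliably had not moved; the other ramekin, pill case and tray were only judged by eye or never approached.

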